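# Settling check of a small reagent bottle on the tilt rest

## Task

Take the small bottle out of its steel saucer and set it gently on the tilt rest, seated on the foot plate and leaning against the two rubber rails, and let it stand there by itself, hands off, for three seconds so that any sediment gathers. Then take hold of it again, bring it back level and stand it gently upright in its saucer, without disturbing the other bottles and the tin.

Things in the scene. Friction and masses are not known exactly. Their poses are not given: they have to be found in the camera images.
- small_bottle: the bottle to handle, 114 mm tall: the smallest of three brown bottles, the only one in a saucer; round. Straight body 60 mm in diameter from 5 to 65 mm up, sloping shoulder above, black screw cap (fixed) 37 mm in diameter from 88 to 114 mm up. Glass, 0.15 to 0.31 kg: grip body or cap lightly (20 to 40 N is ample). Origin: centre of its underside; z: its axis, towards the cap.
- saucer: round stainless steel saucer fixed to the worktop, outer diameter 94 mm, rim 10 mm high, inner floor 80 mm across and 3 mm above the worktop. Origin: centre of its underside (on the worktop). At the start the bottle stands in it.
- tilt_rest: grey bottle rest fixed to the worktop: base plate 120x84x8 mm; a 50 mm wide back plate leaning 30 deg from upright towards -x (the robot's side) with two rubber rails, 32 mm apart, on its far face; square to it an aluminium foot plate for the bottle's underside, clamped 0 to 35 mm up the back plate, differently every time: see or feel it. Origin: under the base's centre; y: width, z: up.
- rest_corner (a point): where the rails' front plane meets the foot plate's top when clamped lowest, mid-width, 18 mm above the worktop. z: up the back plate, x: off it, out along the foot plate (60 mm long), y: width. A seated bottle's axis is parallel to z, its underside's centre at x=26 mm, y=0, z=0 to 35 mm. Rails: z=26 to 98 mm; back plate |y|<25 mm, so fingers fit the bottle's sides along y.
- tall_bottle_a: bystander: brown bottle 68 mm in diameter, 132 mm tall, black cap; origin at the centre of its underside
- tall_bottle_b: bystander: brown bottle 68 mm in diameter, 132 mm tall, red cap; origin at the centre of its underside
- sample_tin: bystander: lidded aluminium tin 62 mm in diameter, 38 mm tall; origin at the centre of its underside

How it is judged:
By the outcome, as a careful person would: the job done as asked, in the order asked, and still so for the second after the job is handed in, with the robot touching nothing.
It also fails if it takes over 61 s, if anything falls off the work surface, if the arm or the gripper's body presses on something with over 40 N, if the wrist force passes 120 N, or if a joint passes its speed limit or range.

## Robot

A 7-joint arm with a two-finger parallel gripper is mounted at the origin on a cart in front of the work surface, level with it; the furniture and walls round the work are solid. World frame = base frame: x ahead of the robot, y to its left, z up, the work surface at z = 0. Lengths are in m, angles in degrees, forces in N, time in s.
With the tool pointing down it reaches from about 0.425 to 0.875 m from the base axis. Payload 4.7 kg.
Tool frame: the origin (TCP) lies midway between the tips of the shut fingers; the grasp point (between the pads) lies 19 mm behind it (env.grip_point_offset is the distance from the TCP to the grasp point, in m); z points along the fingers, y is the line along which they close (so a half turn about z gives the same grasp; the last joint's range is limited). The gripper opens to 87 mm and grips with 3 to 60 N. Pads are 19 mm wide; open, the fingers measure 117 mm over their backs; the gripper's body (75 mm by 190 mm) begins 51 mm behind the grasp point.
Start: joints at [-67.661, 18.392, -4.016, 83.108, 1.295, 78.541, -3.26], TCP at [0.239, 0.605, 0.223] pointing down, gripper open.
Joint ranges: [-163.93, 163.93], [-17.29, 119.83], [-79.2, 71.16], [3.27, 140.29], [-89.18, 269.18], [5.43, 117.66], [-154.24, 154.24]. Speed limits (degrees/s): [147.25, 147.25, 180, 180, 180, 180, 180].

## Interface

Orientations are given as [roll, pitch, yaw] about the fixed x, y, z axes, in that order (R = Rz(yaw) Ry(pitch) Rx(roll)).
In Python, from cell import env gives the robot as it stands.
- The arm moves only by the shell command python3 -m jog 'ROWS' [FORCE]. ROWS is JSON, a list of rows, each a list of 7 numbers: the shift along the tool's x, y, z in m, then the turn, a rotation vector about the tool's x, y, z in rad, then the finger opening in m, from 0 to 0.087. A call has 1 to 12 rows; each row shifts and turns the commanded pose from where the row before left it, along the tool's axes as they then stand; what a row does not reach is not made up. A row lasts 1/12 s, in which the tool goes at most 41.7 mm and 7.16 degrees, less where a joint would pass 70% of its speed; a pose out of reach is approached as far as the arm can. A call is refused whole if a number of a shift passes 0.0417 or a number of a turn 0.125, either way. A call with a gripper value outside its range is refused whole. The fingers move at their own pace and stop on an object; FORCE is the grip in N (left out, the last holds). Time passes only in rows, so rows that do not move let the fingers close. It gives the time, the measured TCP pose, the force, the opening and the grip force at its end, in the units of the state.
- env.get_obs(): the state, without advancing time (a new reading comes with each control period).
- env.read_camera(name): name is "scene" or "side" or "wrist"; returns the picture (420x560x3 uint8, blue, green, red); there is no depth.
- env.get_calibration(name): a dict with "fov_y" (degrees; the focal length in pixels is half the picture's height over the tangent of half this angle, whatever the lens; pixels are square), "cx", "cy" (the principal point, pixels), "k1" (the pictures are not rectified: a ray, as slopes to the right and down, at radius r is drawn at 1 + k1 r^2 times it, then the intrinsics apply), "pose" (4x4, takes a point from camera to world coordinates). Camera axes: x right, y up, looking along -z (the intrinsics and any distortion apply to the point x, -y, -z); pixel columns grow to the right and rows downward; lengths in m; the calibration is good to about 2 mm. A picture is of the moment at which its call begins: read the wrist's pose just before it. get_calibration takes no time and is no camera call; for the wrist camera it gives the pose at the moment of the call.
- env.sign_off(): hands the job in; it is judged then, once.
The state is a dict: "time_s": time; "qpos": joint angles; "joint_velocities": joint speeds; "effort": joint torques, N m; "tool_pos": TCP position; "tool_rot": TCP orientation; "force": force on the tool from outside, world axes, zero at the start; "wrist_torque": the same for the moment, N m; "grip_width": finger opening in m; "grasp_force": force on a finger pad.
Only numpy, scipy, OpenCV 4.12 (cv2) and the standard library are available. Lean on these libraries where they do the work, as an engineer would, in place of code of your own. Each camera call takes 0.05 s, during which the arm holds its last target. There are 200 camera calls.

## Working session

There is one attempt and no reset: what is moved stays moved. The work goes in short steps, Python scripts to look and compute and a shell command to move; the robot and the scene stay as the last step left them, time stands still between calls to the robot, and variables do not carry over. Pictures are saved under pics/ and viewed, at most 10 in all, crops included, and the job is handed in when it is done.

```bash
ls; mkdir -p pics
python3 - <<'E'
from cell import env
import cv2
o=env.get_obs()
print({k:o[k] for k in('time_s','tool_pos','tool_rot','force','grip_width')},env.grip_point_offset)
for n in("scene","side"):
    c=env.get_calibration(n);print(n,c)
    cv2.imwrite(f'pics/{n}0.png',env.read_camera(n))
E
```

```text
pics
{'time_s': 0.0, 'tool_pos': array([0.23843242, 0.60411187, 0.22147948]), 'tool_rot': array([-1.79893629e+02,  5.57679043e-03,  1.58468066e+02]), 'force': array([0.2853375 , 0.92419543, 0.21623277]), 'grip_width': 0.08699037272462619} 0.0187
scene {'fov_y': 55.37140000016391, 'cx': 277.93767361682893, 'cy': 212.02223252516436, 'k1': -0.07951500064452979, 'pose': array([[ 0.7950853 ,  0.45219794, -0.40417371,  0.27228934],
       [-0.60648605,  0.58867861, -0.53444566, -0.15385884],
       [-0.00374682,  0.67005561,  0.74230145,  0.68847962],
       [ 0.        ,  0.        ,  0.        ,  1.        ]])}
side {'fov_y': 47.88363994399603, 'cx': 273.54452089115387, 'cy': 207.34652176869233, 'k1': -0.13205586810428063, 'pose': array([[-0.99561022,  0.04704053, -0.08091654,  0.54181983],
       [-0.09240047, -0.63175246,  0.76964341,  0.97889826],
       [-0.01491479,  0.77374157,  0.63332577,  0.58080494],
       [ 0.        ,  0.        ,  0.        ,  1.        ]])}
```

View pics/scene0.png

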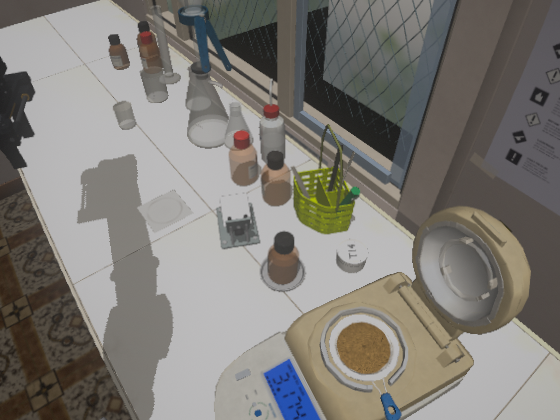

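View pics/side0.png

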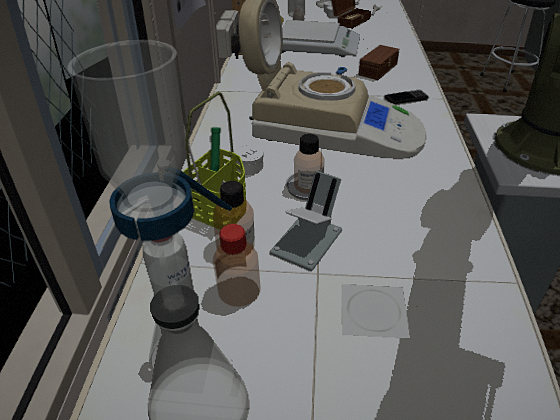

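The scene picture shows the small bottle (cap about (285,240)) in its saucer (283,273), and the tilt rest at (238,222), with tall bottles behind it. The side picture shows the cap at (310,143), the saucer at (303,187), and the rest with its plate leaning towards the robot at (310,235). I'll enlarge both.

Run:
```python
import cv2,numpy as np
a=cv2.imread('pics/scene0.png')[180:300,195:328]; b=cv2.imread('pics/side0.png')[125:275,260:360]
A=cv2.resize(a,None,fx=3,fy=3,interpolation=cv2.INTER_CUBIC);B=cv2.resize(b,None,fx=4,fy=4,interpolation=cv2.INTER_CUBIC)
c=np.zeros((600,800,3),np.uint8);c[:A.shape[0],:A.shape[1]]=A;c[:,400:]=B
cv2.imwrite('pics/crop0.png',c)
```

```text
(no output)
```

View pics/crop0.png

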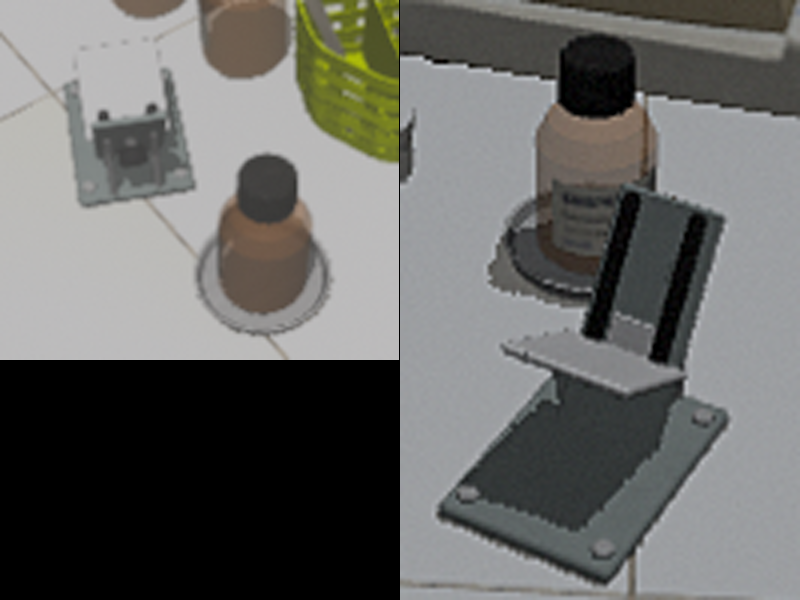

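```bash
cat > h.py <<'E'
import numpy as np, cv2
from scipy.optimize import least_squares
from scipy.spatial.transform import Rotation as R
def proj(c,P):
    T=np.linalg.inv(c['pose']);p=np.atleast_2d(P)@T[:3,:3].T+T[:3,3]
    s=np.c_[p[:,0],-p[:,1]]/-p[:,2:3]; s=s*(1+c['k1']*(s**2).sum(1,keepdims=True))
    f=210/np.tan(np.radians(c['fov_y']/2)); return s*f+[c['cx'],c['cy']]
def rt(yaw): return R.from_euler('z',yaw).as_matrix()
t=np.radians(30); C=np.array([[np.cos(t),0,-np.sin(t)],[0,1,0],[np.sin(t),0,np.cos(t)]])
def corner2world(v,P):  # v=x0,y0,yaw,xc
    return (np.atleast_2d(P)@C.T+[v[3],0,.018])@rt(v[2]).T+[v[0],v[1],0]
def base2world(v,P): return np.atleast_2d(P)@rt(v[2]).T+[v[0],v[1],0]
E
cat > fit.py <<'E'
from h import *
from cell import env
cs,cd=env.get_calibration('scene'),env.get_calibration('side')
S=lambda *p:np.array(p)/3.+[195,180]
D=lambda *p:(np.array(p)-[400,0])/4.+[260,125]
# base corners seen
sb=S((83,201),(194,184),(64,86)); db=D((441,511),(607,577),(728,410))
dr=D((630,193),(697,215)); sr=S((104,116),(151,108))
df=D((505,348),(630,390)); sf=S((78,45),(160,40))
for y0 in np.radians([0,30,60,90,120]):
  def res(v):
    w=v[5];f=v[4]
    # side: left=+x+y.., corners (base x +-60, y +-42), z 8
    B=base2world(v,[[.06,.042,.007],[.06,-.042,.007],[-.06,.042,.007],[-.06,-.042,.007]])
    Rl=corner2world(v,[[0,-.016,.098],[0,.016,.098]])
    F=corner2world(v,[[.06,-w,f],[.06,w,f]])
    r=[proj(cd,B[[1,0,2]])-db, proj(cs,B[[3,2][::1]])-sb[:2][::1] if 0 else np.zeros((0,2)),
       proj(cd,Rl)-dr,proj(cs,Rl[::-1])-sr if 0 else proj(cs,Rl)-sr[::-1],proj(cd,F)-df,proj(cs,F)-sf[::-1]]
    # scene base corners: near (robot side) two and far-left
    r.append(proj(cs,B[[2,3]])-sb[:2][[0,1]]); r.append(proj(cs,B[[0]])-sb[2:])
    return np.vstack(r).ravel()
  q=least_squares(res,[.55,.25,y0,0,.015,.03],loss='soft_l1')
  print(y0,q.cost,q.x.round(4),np.degrees(q.x[2]).round(1)); 
best=q
# bottle: saucer ellipse extremes & cap
def ray(c,uv):
    f=210/np.tan(np.radians(c['fov_y']/2)); K=np.array([[f,0,c['cx']],[0,f,c['cy']],[0,0,1]])
    s=cv2.undistortPoints(np.array([[uv]],float),K,np.array([c['k1'],0,0,0,0]))[0,0]
    return c['pose'][:3,:3]@[s[0],-s[1],-1],c['pose'][:3,3]
def plane(c,uv,z): d,o=ray(c,uv); return o+d*(z-o[2])/d[2]
def tri(a,b):
    d1,o1=ray(cs,a);d2,o2=ray(cd,b)
    k=np.linalg.lstsq(np.c_[d1,-d2],o2-o1,rcond=None)[0]; p,q=o1+d1*k[0],o2+d2*k[1]
    return (p+q)/2,np.linalg.norm(p-q)
if __name__=='__main__':
  print('cap top',tri(S((267,172))[0],D((598,52))[0]))
  print('saucer rim left/right scene',[plane(cs,u,.01).round(3) for u in S((197,274),(330,268),(268,330))])
  print('saucer rim left side',[plane(cd,u,.01).round(3) for u in D((505,238),(560,295))])
  print('base corners side',[plane(cd,u,.008).round(3) for u in db],'scene',[plane(cs,u,.008).round(3) for u in sb])
  print('rail tops',tri(sr[0],dr[1]),tri(sr[1],dr[0]), tri(sr[0],dr[0]),tri(sr[1],dr[1]))
  print('foot',tri(sf[0],df[1]),tri(sf[1],df[0]),tri(sf[0],df[0]))
E
python3 fit.py
```

```text
0.0 9.799279936088993 [ 0.5493  0.3652  1.1252 -0.0168  0.0293  0.029 ] 64.5
0.5235987755982988 9.799279936093292 [ 0.5493  0.3652  1.1252 -0.0168  0.0293  0.029 ] 64.5
1.0471975511965976 9.79927993608995 [ 0.5493  0.3652  1.1252 -0.0168  0.0293  0.029 ] 64.5
1.5707963267948966 9.799279936088999 [ 0.5493  0.3652  1.1252 -0.0168  0.0293  0.029 ] 64.5
2.0943951023931953 9.799279936089118 [ 0.5493  0.3652  1.1252 -0.0168  0.0293  0.029 ] 64.5
cap top (array([0.55357112, 0.20195985, 0.11626846]), np.float64(0.0024856337159982404))
saucer rim left/right scene [array([0.516, 0.228, 0.01 ]), array([0.59 , 0.177, 0.01 ]), array([0.528, 0.164, 0.01 ])]
saucer rim left side [array([0.596, 0.211, 0.01 ]), array([0.566, 0.255, 0.01 ])]
base corners side [array([0.609, 0.406, 0.008]), array([0.537, 0.439, 0.008]), array([0.486, 0.331, 0.008])] scene [array([0.489, 0.328, 0.008]), array([0.56 , 0.293, 0.008]), array([0.536, 0.431, 0.008])]
rail tops (array([0.5060463 , 0.31172165, 0.10214413]), np.float64(0.0006812162439773087)) (array([0.53463126, 0.29846219, 0.10263556]), np.float64(0.0005575979134628186)) (array([0.52080856, 0.30953456, 0.10511175]), np.float64(0.029698409497817473)) (array([0.51950769, 0.3007964 , 0.10034271]), np.float64(0.030132197546606322))
foot (array([0.53463391, 0.39931147, 0.07773929]), np.float64(0.006150427969179408)) (array([0.58675152, 0.37128894, 0.07322797]), np.float64(0.005080507395782478)) (array([0.56055355, 0.39617876, 0.08338075]), np.float64(0.04713889284339131))
```

```bash
python3 -m jog '[[-0.012,-0.006,-0.01,0,0,0,0.087],[-0.025,-0.013,-0.01,0,0,0,0.087],[-0.033,-0.0175,-0.01,0,0,0,0.087],[-0.033,-0.0175,0,0,0,0,0.087],[-0.033,-0.0175,0,0,0,0,0.087],[-0.033,-0.0175,0,0,0,0,0.087],[-0.033,-0.0175,0,0,0,0,0.087],[-0.033,-0.0175,0,0,0,0,0.087],[-0.033,-0.0175,0,0,0,0,0.087],[-0.033,-0.0175,0,0,0,0,0.087],[-0.033,-0.0175,0,0,0,0,0.087],[-0.025,-0.013,0,0,0,0,0.087]]' 30
python3 -m jog '[[-0.02,-0.01,0,0,0,0.05,0.087],[0,0,0,0,0,0.117,0.087],[0,0,0,0,0,0.117,0.087],[0,0,0,0,0,0.117,0.087],[0,0,0,0,0,0.117,0.087],[0,0,0,0,0,0.117,0.087],[0,0,0,0,0,0.117,0.087],[0,0,0,0,0,0.117,0.087],[0,0,0,0,0,0.117,0.087],[0,0,0,0,0,0.117,0.087],[0,0,0,0,0,0.117,0.087],[0,0,0,0,0,0.117,0.087]]'
python3 -m jog '[[0,0,0,0,0,0.117,0.087],[0,0,0,0,0,0.117,0.087],[0,0,0,0,0,0.065,0.087],[0,0,0,0,0,0,0.087],[0,0,0,0,0,0,0.087]]'
python3 - <<'E'
from cell import env
import cv2,json,numpy as np
c=env.get_calibration('wrist');im=env.read_camera('wrist');cv2.imwrite('pics/w1.png',im)
np.save('pics/w1.npy',c,allow_pickle=True)
print(c['pose'],c['fov_y'],env.get_obs()['qpos'])
E
```

```text
time_s: 1.1
tool_pos: [0.5055, 0.2919, 0.2535]
tool_rot: [-180.0, 0.1, 158.2]
force: [0.9, 0.3, -0.6]
grip_width: 0.0871
grasp_force: 0.0
time_s: 2.1
tool_pos: [0.5178, 0.2799, 0.2529]
tool_rot: [-180.0, -0.0, 81.4]
force: [-0.4, 0.3, -0.6]
grip_width: 0.0874
grasp_force: 0.0
time_s: 2.52
tool_pos: [0.5178, 0.28, 0.2528]
tool_rot: [-180.0, -0.0, 64.8]
force: [1.5, 0.8, -0.0]
grip_width: 0.0872
grasp_force: 0.0
[[ 9.04749583e-01  4.13157574e-01  1.03580939e-01  5.45165893e-01]
 [-4.25943248e-01  8.78008961e-01  2.18340592e-01  3.39649860e-01]
 [-7.35923711e-04 -2.41663161e-01  9.70359920e-01  4.14859586e-01]
 [ 0.00000000e+00  0.00000000e+00  0.00000000e+00  1.00000000e+00]] 66.86434041184458 [-47.52772116  10.18546111  18.9997671   90.37174578  -3.36565772
  79.99885892 -53.41805247]
```

View pics/w1.png

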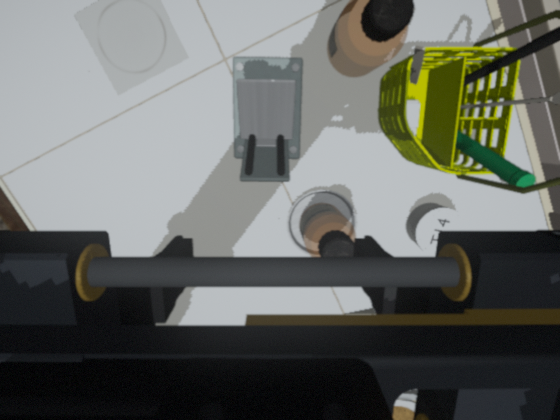

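The wrist picture shows the rest from above: base corners at (234,57), (302,57), (234,157) and (299,158), rail tops at about (247,172) and (283,172). The saucer ring spans x 289 to 355 with its top at 189, and the tall black-capped bottle is at (360,45). I'll enlarge it for exact corners.

Run:
```python
import cv2,numpy as np
i=cv2.imread('pics/w1.png');a=i[50:190,225:312];b=i[180:265,280:380]
A=cv2.resize(a,None,fx=4,fy=4,interpolation=cv2.INTER_CUBIC);B=cv2.resize(b,None,fx=4,fy=4,interpolation=cv2.INTER_CUBIC)
c=np.zeros((600,800,3),np.uint8);c[:A.shape[0],:A.shape[1]]=A;c[:B.shape[0],400:]=B
cv2.imwrite('pics/crop1.png',c)
```

```text
(no output)
```

View pics/crop1.png

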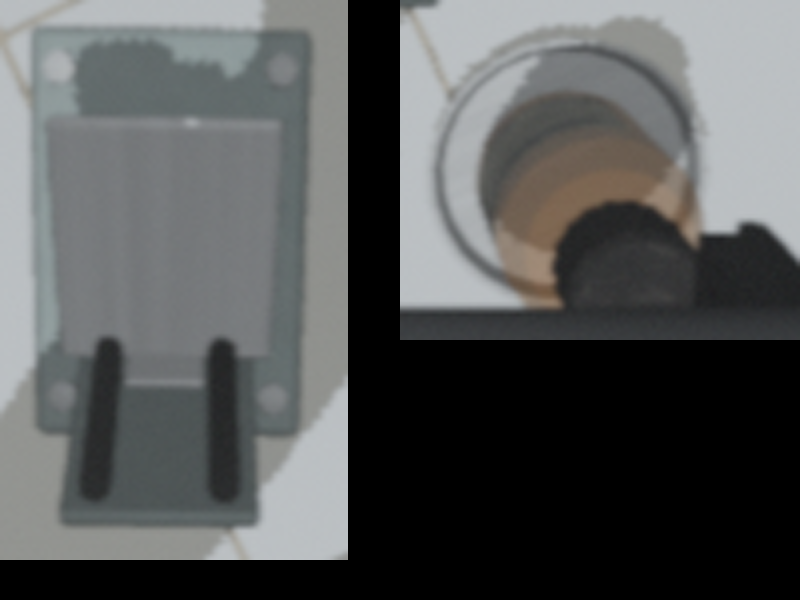

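```bash
cat > fit2.py <<'E'
from h import *
from cell import env
import fit as F0
cs,cd=F0.cs,F0.cd; cw=np.load('pics/w1.npy',allow_pickle=True).item()
W=lambda *p:np.array(p)/4.+[225,50]
wb=W((33,28),(309,30),(300,432),(40,432)); wr=W((95,500),(225,500)); wf=W((47,120),(281,122))
def res(v,full=False):
    f,w=v[4:6]
    B=base2world(v,[[.06,.042,.008],[.06,-.042,.008],[-.06,-.042,.008],[-.06,.042,.008]])
    Rl=corner2world(v,[[0,.016,.098],[0,-.016,.098]]);Fo=corner2world(v,[[.06,w,f],[.06,-w,f]])
    out={'wb':proj(cw,B)-wb,'wr':proj(cw,Rl)-wr,'wf':proj(cw,Fo)-wf,
     'db':proj(cd,B[[1,0,3]])-F0.db,'dr':proj(cd,Rl[::-1])-F0.dr,'df':proj(cd,Fo[::-1])-F0.df,
     'sb':proj(cs,B[[3,2,0]])-F0.sb,'sr':proj(cs,Rl)-F0.sr,'sf':proj(cs,Fo)-F0.sf}
    return out if full else np.vstack(list(out.values())).ravel()
q=least_squares(res,[.549,.365,1.125,-.017,.029,.029],loss='soft_l1'); v=q.x
print(v.round(4),np.degrees(v[2]),q.cost)
for k,r in res(v,True).items(): print(k,r.round(1).tolist())
wo=lambda x:np.concatenate([res(np.r_[x],True)[k].ravel() for k in('wb','wr','wf')])
print('wrist only',least_squares(wo,v).x.round(4))
def sc(x): # saucer outer rim r47 z10: extremes in wrist
    a=np.linspace(0,2*np.pi,721);p=proj(cw,np.c_[x[0]+.047*np.cos(a),x[1]+.047*np.sin(a),a*0+.010])
    g=(p-[280,180])*4+[400,0]; return [g[:,0].min()-434,g[:,0].max()-700,g[:,1].min()-43]
x=least_squares(sc,[.553,.202]);print('saucer',x.x,x.fun)
def cap(x):
    a=np.linspace(0,2*np.pi,721);p=proj(cw,np.c_[x[0]+.0185*np.cos(a),x[1]+.0185*np.sin(a),a*0+.117])
    g=(p-[280,180])*4+[400,0]; return [g[:,0].max()-697,g[:,1].min()-200-0]
print('cap',least_squares(cap,[.553,.202]).x)
np.save('v.npy',v)
E
python3 fit2.py | grep -v '^[0-9]'
```

```text
[ 0.5491  0.3652  1.1233 -0.0169  0.0277  0.0295] 64.35973694344457 21.22426811769495
wb [[-1.4, -0.8], [0.8, -0.8], [0.3, 1.2], [-1.0, 0.7]]
wr [[0.3, -1.7], [0.4, -1.5]]
wf [[0.3, 3.4], [0.1, 3.4]]
db [[-1.9, -1.9], [0.0, -0.6], [0.1, -0.7]]
dr [[-0.1, 0.1], [-0.2, -0.1]]
df [[-0.3, 0.1], [-0.1, 1.2]]
sb [[-1.7, 0.4], [0.2, -0.3], [-1.0, -1.8]]
sr [[-0.4, -0.5], [0.2, -0.4]]
sf [[-1.6, 3.7], [-1.7, 1.3]]
wrist only [ 0.549   0.3652  1.1236 -0.0184  0.015   0.0305]
saucer [0.55108407 0.2009488 ] [-8.56769737  8.56578121  0.4573085 ]
cap [0.55306693 0.21061024]
```

```bash
cat > fit3.py <<'E'
from fit2 import *
print('----')
def res3(v):
    global_l=v[6]; f,w=v[4:6]
    Fo=corner2world(v,[[v[6],w,f],[v[6],-w,f]])
    o=res(v[:6],True); o['wf']=proj(cw,Fo)-wf;o['df']=proj(cd,Fo[::-1])-F0.df;o['sf']=proj(cs,Fo)-F0.sf
    return o
q=least_squares(lambda v:np.vstack(list(res3(v).values())).ravel(),np.r_[v,.06],loss='soft_l1')
print(q.x.round(4),q.cost);o=res3(q.x)
for k in('wf','df','sf','wr','dr','sr'):print(k,o[k].round(1).tolist())
# rail bottoms / foot near corners: predicted in wrist crop & side crop
P=corner2world(q.x,[[0,.016,.026],[0,.016,.03],[0,.016,.035],[0,.0295,.02],[0,.0295,.025],[0,.0295,.03],[0,-.0295,.02],[0,-.0295,.03]])
print(((proj(cw,P)-[225,50])*4).round().tolist()); print(((proj(cd,P)-[260,125])*4+[400,0]).round().tolist())
E
python3 fit3.py | sed -n '/----/,$p'
```

```text
----
[ 0.5491  0.3652  1.1246 -0.0183  0.0289  0.0291  0.0652] 12.91434392446224
wf [[0.1, 0.2], [-0.1, 0.1]]
df [[-0.8, -0.6], [-0.8, 0.3]]
sf [[-1.8, 1.7], [-2.3, -0.7]]
wr [[0.3, -0.3], [0.3, -0.1]]
dr [[0.3, -0.3], [0.1, -0.5]]
sr [[-0.3, 0.0], [0.3, 0.2]]
[[111.0, 344.0], [110.0, 352.0], [109.0, 361.0], [65.0, 333.0], [64.0, 342.0], [63.0, 351.0], [269.0, 334.0], [270.0, 353.0]]
[[653.0, 370.0], [656.0, 361.0], [659.0, 351.0], [677.0, 393.0], [680.0, 382.0], [683.0, 371.0], [559.0, 350.0], [564.0, 329.0]]
```

```bash
python3 -m jog '[[-0.006,0.007,0,0,0,0.007,0.087],[-0.0125,0.0145,0,0,0,0,0.087],[-0.0125,0.0145,0,0,0,0,0.087],[-0.0125,0.0145,0,0,0,0,0.087],[-0.0125,0.0143,0,0,0,0,0.087],[0,0,0.01,0,0,0,0.087],[0,0,0.02,0,0,0,0.087],[0,0,0.02,0,0,0,0.087],[0,0,0.02,0,0,0,0.087],[0,0,0.015,0,0,0,0.087],[0,0,0.005,0,0,0,0.087],[0,0,0,0,0,0,0.087]]'
python3 - <<'E'
from cell import env
import cv2,numpy as np
b=env.read_camera('scene')[150:300,200:350];d=env.read_camera('side')[80:230,240:390]
cv2.imwrite('pics/pre.png',np.hstack([cv2.resize(x,(400,400),interpolation=cv2.INTER_CUBIC) for x in(b,d)]))
E
```

```text
time_s: 3.57
tool_pos: [0.551, 0.2011, 0.1608]
tool_rot: [-179.9, 0.1, 64.4]
force: [-0.1, -0.3, 0.6]
grip_width: 0.0865
grasp_force: 0.0
```

View pics/pre.png

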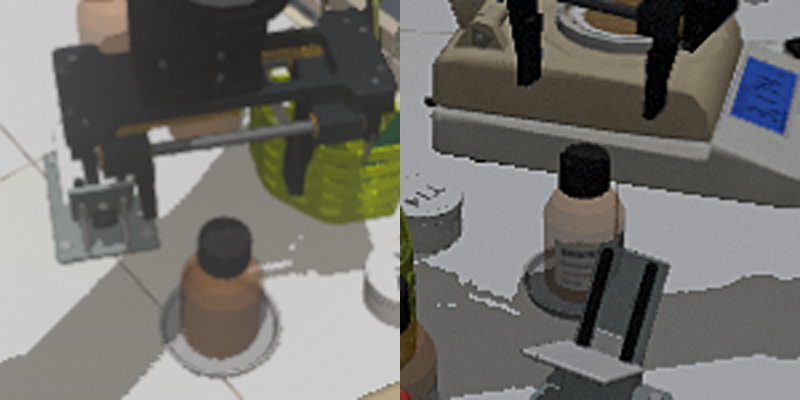

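```bash
python3 - <<'E' | tail -9
from fit2 import *
from fit import tri,plane,ray
print('handle top',tri((337,128),(207,95)))
print('basket rim left',tri((296,172),(180,170)))
print('green top',tri((356,190),(216,130)))
print('tall a cap',tri((275,160),(232,190)))
print('tall b cap',tri((242,141),(232,233)))
print('tin top',plane(cs,(351,247),.038))
print('lid', [plane(cs,(415,260),z).round(3) for z in(.05,.1,.15)], 'balance corner',[plane(cs,u,.06).round(3) for u in((290,335),(400,276))])
print('cap',tri(np.array((223,232))*.375+[200,150],(np.array((583,155))-[400,0])*.375+[240,80]))
E
```

```text
cap [0.55306693 0.21061024]
handle top (array([0.72809451, 0.27032635, 0.2370713 ]), np.float64(0.010874339121145679))
basket rim left (array([0.73479957, 0.34552317, 0.10891569]), np.float64(0.07513672162331306))
green top (array([0.73345994, 0.20155158, 0.12781115]), np.float64(0.004924369075082116))
tall a cap (array([0.67054419, 0.38068449, 0.11994721]), np.float64(0.002447329317536746))
tall b cap (array([0.65314307, 0.48179611, 0.11865734]), np.float64(0.00491185587821083))
tin top [0.68618777 0.14775714 0.038     ]
lid [array([0.756, 0.042, 0.05 ]), array([0.718, 0.027, 0.1  ]), array([0.68 , 0.011, 0.15 ])] balance corner [array([0.463, 0.067, 0.06 ]), array([0.697, 0.033, 0.06 ])]
cap (array([0.55444069, 0.20304727, 0.11619888]), np.float64(0.0008296927903396184))
```

```bash
python3 -m jog '[[0.002,0.002,0.006,0,0,0,0.087],[0,0,0.012,0,0,0,0.087],[0,0,0.015,0,0,0,0.087],[0,0,0.015,0,0,0,0.087],[0,0,0.012,0,0,0,0.087],[0,0,0.006,0,0,0,0.087],[0,0,0.003,0,0,0,0.087],[0,0,0,0,0,0,0.06],[0,0,0,0,0,0,0.05],[0,0,0,0,0,0,0.044],[0,0,0,0,0,0,0.042],[0,0,0,0,0,0,0.04]]' 30
python3 -m jog '[[0,0,0,0,0,0,0.039],[0,0,0,0,0,0,0.037],[0,0,0,0,0,0,0.034],[0,0,0,0,0,0,0.03],[0,0,0,0,0,0,0.03],[0,0,0,0,0,0,0.03]]'
```

```text
time_s: 4.67
tool_pos: [0.5552, 0.2026, 0.0943]
tool_rot: [180.0, -0.1, 64.3]
force: [0.7, 0.0, -0.4]
grip_width: 0.0612
grasp_force: 0.0
time_s: 5.17
tool_pos: [0.5548, 0.2024, 0.0936]
tool_rot: [-180.0, -0.0, 64.3]
force: [0.1, 0.3, 1.3]
grip_width: 0.0361
grasp_force: 29.9
```

```bash
python3 -m jog '[[0,0,-0.002,0,0,0,0.03],[0,0,-0.004,0,0,0,0.03],[0,0,-0.008,0,0,0,0.03],[0,0,-0.015,0,0,0,0.03],[0,0,-0.02,0,0,0,0.03],[0,0,-0.02,0,0,0,0.03],[0,0,-0.02,0,0,0,0.03],[0,0,-0.02,0,0,0,0.03],[0,0,-0.015,0,0,0,0.03],[0,0,-0.006,0,0,0,0.03],[0,0,0,0,0,0,0.03]]' 35
cat > tgt.py <<'E'
from h import *
import sys
from cell import env
v=[.5491,.3652,1.1246,-.0183]
def target(x,y,z,h=.0905): return corner2world(v,[[x,y,z+h]])[0]
def tiltR(): return rt(v[2])@C@np.diag([1,-1,-1])
if __name__=='__main__':
  o=env.get_obs();p=np.array(o['tool_pos']);Rt=R.from_euler('xyz',o['tool_rot'],degrees=True)
  for a in sys.argv[1:]:
    x=[float(s) for s in a.split(',')];T=target(*x)
    rel=(Rt.inv()*R.from_matrix(tiltR()))
    print(a,'world',T.round(4),'shift in tool',Rt.inv().apply(T-p).round(4),'turn',rel.as_rotvec().round(4))
  P=(C.T@rt(v[2]).T@(p-np.r_[rt(v[2])@[v[3],0,.018]+[v[0],v[1],0]]));print('TCP in corner frame',P.round(4),'force',o['force'].round(2),o['grip_width'],o['grasp_force'],p.round(4),o['time_s'])
E
python3 tgt.py .034,0,.075 .03,0,.034
```

```text
time_s: 6.08
tool_pos: [0.5558, 0.2027, 0.2258]
tool_rot: [179.9, -0.2, 64.3]
force: [-0.5, -0.6, -1.8]
grip_width: 0.0361
grasp_force: 34.9
.034,0,.075 world [0.5182 0.3006 0.1783] shift in tool [ 0.0718 -0.0764  0.0475] turn [ 0.0027  0.5205 -0.0013]
.03,0,.034 world [0.5256 0.316  0.1408] shift in tool [ 0.0888 -0.0766  0.085 ] turn [ 0.0027  0.5205 -0.0013]
TCP in corner frame [-0.0048 -0.0762  0.2426] force [-0.55 -0.6  -1.78] 0.036052630703886666 34.85339607781498 [0.5558 0.2027 0.2258] 6.0833
```

```bash
python3 -m jog '[[0,-0.003,0,0,0.03,0,0.03],[0,-0.006,0,0,0.05,0,0.03],[0,-0.008,0,0,0.06,0,0.03],[0,-0.008,0,0,0.06,0,0.03],[0,-0.008,0,0,0.06,0,0.03],[0,-0.008,0,0,0.06,0,0.03],[0,-0.008,0,0,0.06,0,0.03],[0,-0.008,0,0,0.06,0,0.03],[0,-0.008,0,0,0.05,0,0.03],[0,-0.007,0,0,0.03,0,0.03],[0,-0.004,0,0,0,0,0.03],[0,0,0,0,0,0,0.03]]'
python3 tgt.py .034,0,.075 .034,0,.055
```

```text
time_s: 7.08
tool_pos: [0.4843, 0.2351, 0.2221]
tool_rot: [-179.9, -29.7, 64.3]
force: [-0.5, -0.1, -0.8]
grip_width: 0.0359
grasp_force: 34.9
.034,0,.075 world [0.5182 0.3006 0.1783] shift in tool [0.0423 0.0023 0.0745] turn [-0.0011  0.0053 -0.0021]
.034,0,.055 world [0.5225 0.3096 0.161 ] shift in tool [0.0424 0.0023 0.0945] turn [-0.0011  0.0053 -0.0021]
TCP in corner frame [-0.0079  0.0023  0.2402] force [-0.46 -0.06 -0.84] 0.035943109866939923 34.858052390045486 [0.4843 0.2351 0.2221] 7.0833
```

```bash
python3 -m jog '[[0.007,0.001,0,0,0.005,0,0.03],[0.012,0.001,0,0,0,0,0.03],[0.012,0,0.004,0,0,0,0.03],[0.0085,0,0.01,0,0,0,0.03],[0.003,0,0.014,0,0,0,0.03],[0,0,0.015,0,0,0,0.03],[0,0,0.015,0,0,0,0.03],[0,0,0.014,0,0,0,0.03],[0,0,0.012,0,0,0,0.03],[0,0,0.007,0,0,0,0.03],[0,0,0.003,0,0,0,0.03],[0,0,0,0,0,0,0.03]]'
python3 tgt.py .034,0,.034
python3 - <<'E'
from cell import env
import cv2,numpy as np
b=env.read_camera('scene')[150:300,180:330];d=env.read_camera('side')[130:280,240:390]
cv2.imwrite('pics/rest1.png',np.hstack([cv2.resize(x,(400,400),interpolation=cv2.INTER_CUBIC) for x in(b,d)]))
E
```

```text
time_s: 8.08
tool_pos: [0.5242, 0.3103, 0.1625]
tool_rot: [-180.0, -30.0, 64.3]
force: [0.4, -0.2, -2.1]
grip_width: 0.0356
grasp_force: 34.9
.034,0,.034 world [0.527  0.3191 0.1428] shift in tool [-0.0018 -0.0012  0.0216] turn [ 0.0002 -0.0001 -0.0016]
TCP in corner frame [ 0.0358 -0.0012  0.1461] force [ 0.37 -0.23 -2.11] 0.035634826522721874 34.85837529413402 [0.5242 0.3103 0.1625] 8.0833
```

View pics/rest1.png

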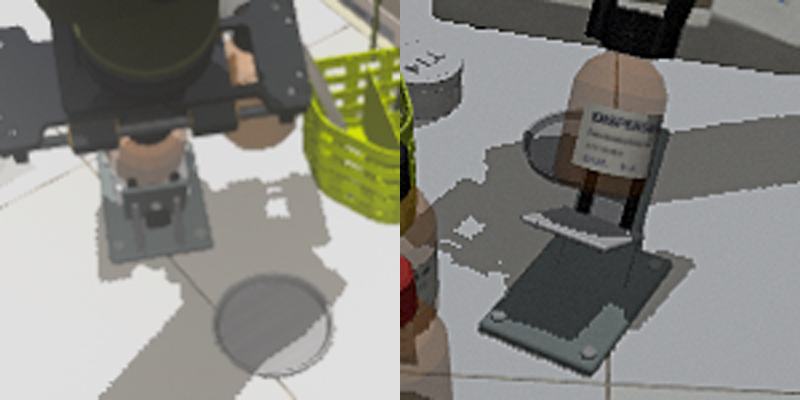

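The bottle is tilted, sits in front of the rails and hangs above the foot plate (side crop: underside at about (600,190), foot at (580,225)). I'll lower it and feel for contact.

```bash
python3 -m jog '[[0,-0.001,0.003,0,0,0,0.03],[0,0,0.005,0,0,0,0.03],[0,0,0.005,0,0,0,0.03],[0,0,0.003,0,0,0,0.03],[0,0,0.002,0,0,0,0.03],[0,0,0.001,0,0,0,0.03],[0,0,0.001,0,0,0,0.03],[0,0,0.0005,0,0,0,0.03],[0,0,0,0,0,0,0.03]]'
python3 tgt.py; python3 -m jog '[[0,0,0.001,0,0,0,0.03],[0,0,0.001,0,0,0,0.03],[0,0,0,0,0,0,0.03]]'; python3 tgt.py
```

```text
time_s: 8.93
tool_pos: [0.5281, 0.3198, 0.1458]
tool_rot: [180.0, -30.1, 64.3]
force: [0.0, 0.7, -2.0]
grip_width: 0.0364
grasp_force: 34.9
TCP in corner frame [ 0.0364 -0.0006  0.1265] force [ 0.04  0.73 -2.04] 0.03640280752981113 34.85824111558031 [0.5281 0.3198 0.1458] 8.9333
time_s: 9.18
tool_pos: [0.5284, 0.3207, 0.1439]
tool_rot: [-180.0, -30.1, 64.3]
force: [-0.5, -1.1, -2.1]
grip_width: 0.0361
grasp_force: 34.9
TCP in corner frame [ 0.0363 -0.0005  0.1244] force [-0.46 -1.09 -2.09] 0.0361104775429105 34.85847384785302 [0.5284 0.3207 0.1439] 9.1833
```

```bash
python3 -m jog '[[0,0,0.001,0,0,0,0.03],[0,0,0.001,0,0,0,0.03],[0,0,0,0,0,0,0.03]]'; python3 -m jog '[[0,0,0.001,0,0,0,0.03],[0,0,0,0,0,0,0.03]]';  python3 tgt.py
```

```text
time_s: 9.43
tool_pos: [0.5287, 0.3216, 0.1421]
tool_rot: [-180.0, -30.1, 64.3]
force: [0.7, 0.2, -2.3]
grip_width: 0.0357
grasp_force: 34.9
time_s: 9.6
tool_pos: [0.5292, 0.322, 0.1414]
tool_rot: [180.0, -30.1, 64.3]
force: [0.3, -0.2, -1.3]
grip_width: 0.0358
grasp_force: 34.9
TCP in corner frame [ 0.0363 -0.0006  0.1215] force [ 0.33 -0.21 -1.34] 0.03576984322377213 34.85844277849537 [0.5292 0.322  0.1414] 9.6
```

```bash
python3 -m jog '[[0,0,0.001,0,0,0,0.03],[0,0,0,0,0,0,0.03]]';  python3 tgt.py
```

```text
time_s: 9.77
tool_pos: [0.5295, 0.3221, 0.1413]
tool_rot: [-180.0, -30.1, 64.3]
force: [-3.9, -3.8, 2.8]
grip_width: 0.0358
grasp_force: 35.0
TCP in corner frame [ 0.0365 -0.0009  0.1213] force [-3.94 -3.83  2.8 ] 0.03575092830749361 34.9661273341917 [0.5295 0.3221 0.1413] 9.7667
```

```bash
python3 -m jog '[[0,0,-0.001,0,0,0,0.03],[-0.002,0,0,0,0,0,0.03],[-0.002,0,0,0,0,0,0.03],[-0.002,0,0,0,0,0,0.03],[-0.001,0,0,0,0,0,0.03],[0,0,0,0,0,0,0.03]]';  python3 tgt.py; python3 -m jog '[[-0.001,0,0,0,0,0,0.03],[0,0,0,0,0,0,0.03]]';python3 tgt.py
```

```text
time_s: 10.27
tool_pos: [0.5273, 0.3177, 0.1392]
tool_rot: [179.9, -30.3, 64.3]
force: [2.1, 4.6, 0.9]
grip_width: 0.0359
grasp_force: 34.8
TCP in corner frame [ 0.0312 -0.0008  0.122 ] force [2.08 4.62 0.92] 0.035905781358860495 34.849066172828316 [0.5273 0.3177 0.1392] 10.2667
time_s: 10.43
tool_pos: [0.5272, 0.3173, 0.1392]
tool_rot: [179.9, -30.3, 64.4]
force: [2.2, 5.7, -0.1]
grip_width: 0.0357
grasp_force: 34.9
TCP in corner frame [ 0.0308 -0.0009  0.1221] force [ 2.24  5.69 -0.09] 0.03569340541433122 34.85641345294425 [0.5272 0.3173 0.1392] 10.4333
```

```bash
python3 -m jog '[[-0.001,0,0,0,0,0,0.03],[0,0,0,0,0,0,0.03]]';  python3 tgt.py
```

```text
time_s: 10.6
tool_pos: [0.527, 0.3169, 0.1392]
tool_rot: [179.9, -30.3, 64.4]
force: [2.4, 5.2, 1.7]
grip_width: 0.0365
grasp_force: 34.9
TCP in corner frame [ 0.0305 -0.0009  0.1223] force [2.44 5.17 1.67] 0.036524681686741986 34.86045292542258 [0.527  0.3169 0.1392] 10.6
```

```bash
python3 -m jog '[[0,0,0,0,0,0,0.03],[0,0,0.0005,0,0,0,0.03],[0,0,0.0005,0,0,0,0.03],[0,0,0,0,0,0,0.03]]' 8;  python3 tgt.py; python3 -m jog '[[-0.001,0,0,0,0,0,0.03],[0,0,0,0,0,0,0.03]]' 4; python3 tgt.py
python3 - <<'E'
from cell import env
import cv2,numpy as np
b=env.read_camera('scene')[150:300,180:330];d=env.read_camera('side')[110:260,240:390]
cv2.imwrite('pics/rest2.png',np.hstack([cv2.resize(x,(400,400),interpolation=cv2.INTER_CUBIC) for x in(b,d)]))
E
```

```text
time_s: 10.93
tool_pos: [0.527, 0.3165, 0.1387]
tool_rot: [179.9, -30.3, 64.4]
force: [-1.3, 1.0, 9.2]
grip_width: 0.0365
grasp_force: 8.1
TCP in corner frame [ 0.0299 -0.0011  0.1221] force [-1.3   1.04  9.23] 0.0365429692875339 8.11554236775919 [0.527  0.3165 0.1387] 10.9333
time_s: 11.1
tool_pos: [0.5262, 0.3153, 0.137]
tool_rot: [179.9, -30.2, 64.4]
force: [-0.4, 2.6, 5.0]
grip_width: 0.0369
grasp_force: 4.0
TCP in corner frame [ 0.0278 -0.0009  0.1213] force [-0.44  2.64  5.04] 0.03693402371160138 4.049321614536782 [0.5262 0.3153 0.137 ] 11.1
```

View pics/rest2.png

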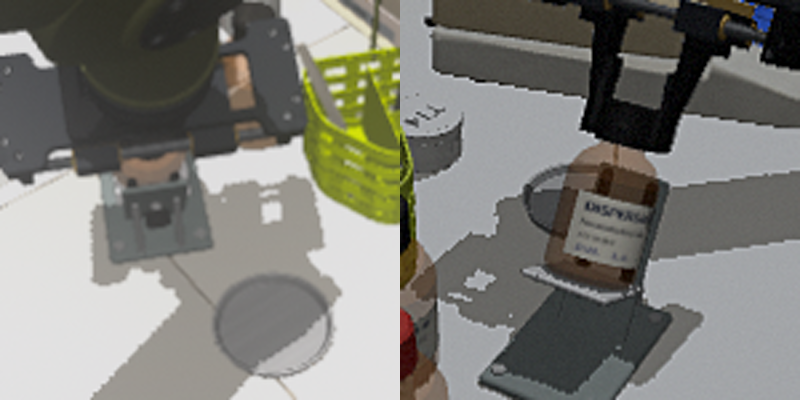

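The bottle now stands on the foot plate and lies against both rails (side crop, base edge at (590,280)). I'll relieve the pressure and open the fingers.

```bash
python3 -m jog '[[-0.0005,0,-0.0005,0,0,0,0.03],[0,0,-0.0005,0,0,0,0.03],[0,0,0,0,0,0,0.03]]' 3; python3 tgt.py
```

```text
time_s: 11.45
tool_pos: [0.5251, 0.3135, 0.1359]
tool_rot: [180.0, -30.1, 64.3]
force: [0.8, 1.0, 1.8]
grip_width: 0.0367
grasp_force: 3.0
TCP in corner frame [ 0.0254 -0.0007  0.1215] force [0.82 1.02 1.85] 0.036698566291510165 3.0021338881546455 [0.5251 0.3135 0.1359] 11.45
```

```bash
python3 -m jog '[[0,0,0,0,0,0,0.038],[0,0,0,0,0,0,0.04],[0,0,0,0,0,0,0.042],[0,0,0,0,0,0,0.046],[0,0,0,0,0,0,0.055],[0,0,0,0,0,0,0.065],[0,0,0,0,0,0,0.075],[0,0,0,0,0,0,0.08],[0,0,0,0,0,0,0.08]]'; python3 tgt.py
python3 - <<'E'
from cell import env
import cv2,numpy as np
d0=env.read_camera('side');cv2.imwrite('pics/off_a.png',d0)
E
python3 -m jog '[[0,0,-0.004,0,0,0,0.08],[0,0,-0.008,0,0,0,0.08],[0,0,-0.012,0,0,0,0.08],[0,0,-0.012,0,0,0,0.08],[0,0,-0.01,0,0,0,0.08],[0,0,-0.004,0,0,0,0.08],[0,0,0,0,0,0,0.08],[0,0,0,0,0,0,0.08],[0,0,0,0,0,0,0.08],[0,0,0,0,0,0,0.08],[0,0,0,0,0,0,0.08],[0,0,0,0,0,0,0.08]]'
python3 - <<'E'
from cell import env
import cv2,numpy as np
d=env.read_camera('side');cv2.imwrite('pics/off_b.png',d)
a=cv2.imread('pics/off_a.png')
cv2.imwrite('pics/off.png',np.hstack([cv2.resize(x[110:260,240:390],(400,400),interpolation=cv2.INTER_CUBIC) for x in(a,d)]))
E
```

```text
time_s: 12.2
tool_pos: [0.5251, 0.3138, 0.1362]
tool_rot: [180.0, -30.1, 64.3]
force: [-0.7, -0.6, 0.6]
grip_width: 0.0713
grasp_force: 0.0
TCP in corner frame [ 0.0259 -0.0006  0.1215] force [-0.73 -0.59  0.61] 0.07128668038420545 0.0 [0.5251 0.3138 0.1362] 12.2
time_s: 13.25
tool_pos: [0.5141, 0.2913, 0.1789]
tool_rot: [-180.0, -30.0, 64.3]
force: [0.3, -0.1, 0.1]
grip_width: 0.0798
grasp_force: 0.0
```

View pics/off.png

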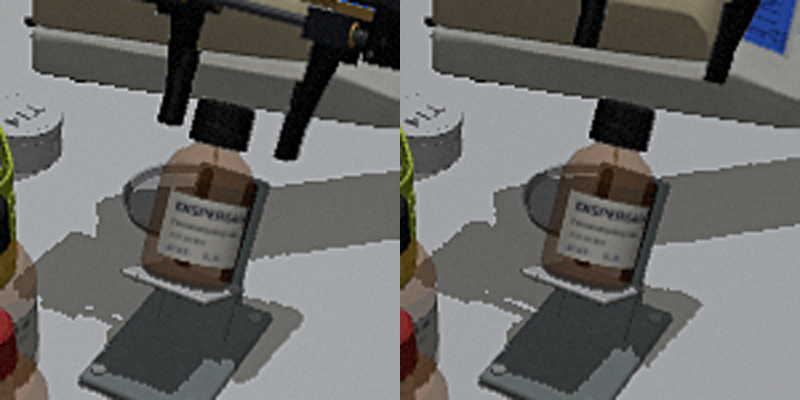

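The bottle stands alone on the rest with its cap clear of the open fingers, and it hasn't moved between the two pictures. I'll wait about 3.5 s more, then regrip.

```bash
for i in 1 2 3; do python3 -m jog '[[0,0,0,0,0,0,0.08],[0,0,0,0,0,0,0.08],[0,0,0,0,0,0,0.08],[0,0,0,0,0,0,0.08],[0,0,0,0,0,0,0.08],[0,0,0,0,0,0,0.08],[0,0,0,0,0,0,0.08],[0,0,0,0,0,0,0.08],[0,0,0,0,0,0,0.08],[0,0,0,0,0,0,0.08],[0,0,0,0,0,0,0.08],[0,0,0,0,0,0,0.08]]' >/dev/null; done
python3 - <<'E'
from cell import env
import cv2
print(env.get_obs()['time_s']);d=env.read_camera('side')
a=cv2.imread('pics/off_b.png');print('moved px',(cv2.absdiff(a,d)[140:230,290:340].max(2)>25).sum())
E
python3 -m jog '[[0,0,0.004,0,0,0,0.08],[0,0,0.008,0,0,0,0.08],[0,0,0.012,0,0,0,0.08],[0,0,0.012,0,0,0,0.08],[0,0,0.01,0,0,0,0.08],[0,0,0.004,0,0,0,0.08],[0,0,0,0,0,0,0.08]]'; python3 tgt.py
```

```text
16.3
moved px 3
time_s: 16.93
tool_pos: [0.5242, 0.3142, 0.1339]
tool_rot: [-179.9, -29.9, 64.3]
force: [0.4, -0.6, 0.4]
grip_width: 0.0802
grasp_force: 0.0
TCP in corner frame [0.0246 0.0005 0.1196] force [ 0.45 -0.6   0.38] 0.08017876511100464 0.0 [0.5242 0.3142 0.1339] 16.9333
```

```bash
python3 -m jog '[[0,0,-0.001,0,0,0,0.06],[0,0,0,0,0,0,0.05],[0,0,0,0,0,0,0.045],[0,0,0,0,0,0,0.042],[0,0,0,0,0,0,0.04],[0,0,0,0,0,0,0.039],[0,0,0,0,0,0,0.038],[0,0,0,0,0,0,0.037],[0,0,0,0,0,0,0.034],[0,0,0,0,0,0,0.03]]' 5; python3 tgt.py; python3 -m jog '[[0,0,0,0,0,0,0.03],[0,0,0,0,0,0,0.03],[0,0,0,0,0,0,0.03]]' 35; python3 tgt.py
```

```text
time_s: 17.77
tool_pos: [0.5251, 0.3133, 0.1371]
tool_rot: [180.0, -30.1, 64.3]
force: [-0.5, -0.3, 0.5]
grip_width: 0.0363
grasp_force: 5.0
TCP in corner frame [ 0.0259 -0.0007  0.1226] force [-0.53 -0.26  0.5 ] 0.03629481401214948 5.002488108191301 [0.5251 0.3133 0.1371] 17.7667
time_s: 18.02
tool_pos: [0.5251, 0.3133, 0.1371]
tool_rot: [180.0, -30.1, 64.3]
force: [0.9, -0.1, 0.0]
grip_width: 0.0363
grasp_force: 35.0
TCP in corner frame [ 0.0259 -0.0007  0.1226] force [ 0.89 -0.08  0.03] 0.03629300460869816 35.00785244235985 [0.5251 0.3133 0.1371] 18.0167
```

```bash
python3 -m jog '[[0.001,0,-0.001,0,0,0,0.03],[0.002,0,-0.003,0,0,0,0.03],[0.003,0,-0.006,0,0,0,0.03],[0.002,0,-0.01,0,0,0,0.03],[0,0,-0.014,0,0,0,0.03],[0,0,-0.016,0,0,0,0.03],[0,0,-0.016,0,0,0,0.03],[0,0,-0.016,0,0,0,0.03],[0,0,-0.016,0,0,0,0.03],[0,0,-0.014,0,0,0,0.03],[0,0,-0.006,0,0,0,0.03],[0,0,0,0,0,0,0.03]]'
python3 -m jog '[[-0.006,0.003,0,0,-0.03,0,0.03],[-0.01,0.006,0,0,-0.05,0,0.03],[-0.006,0.008,0,0,-0.06,0,0.03],[-0.006,0.008,0,0,-0.06,0,0.03],[-0.006,0.008,0,0,-0.06,0,0.03],[-0.006,0.008,0,0,-0.06,0,0.03],[-0.003,0.008,0,0,-0.06,0,0.03],[0,0.008,0,0,-0.06,0,0.03],[0,0.008,0,0,-0.05,0,0.03],[0,0.007,0,0,-0.032,0,0.03],[0,0.004,0,0,0,0,0.03],[0,0,0,0,0,0,0.03]]'
python3 - <<'E'
from h import *
from cell import env
o=env.get_obs();p=np.array(o['tool_pos']);Rt=R.from_euler('xyz',o['tool_rot'],degrees=True)
for z in(.13,.0945):print(Rt.inv().apply(np.r_[.5545,.2022,z]-p).round(4))
print((Rt.inv()*R.from_euler('xyz',[180,0,64.3],degrees=True)).as_rotvec().round(4),o['force'],p,o['grip_width'])
E
```

```text
time_s: 19.02
tool_pos: [0.5032, 0.2658, 0.2458]
tool_rot: [179.9, -30.3, 64.3]
force: [0.8, 0.2, -1.7]
grip_width: 0.0358
grasp_force: 35.0
time_s: 20.02
tool_pos: [0.5542, 0.198, 0.2252]
tool_rot: [-180.0, -0.1, 64.3]
force: [0.3, -0.2, -1.8]
grip_width: 0.0356
grasp_force: 35.0
[ 0.0037 -0.0015  0.0953]
[ 0.0037 -0.0015  0.1308]
[-0.0003 -0.0022  0.0005] [ 0.27591053 -0.21908336 -1.75087165] [0.55416983 0.19799385 0.22524813] 0.035628590086000896
```

```bash
python3 -m jog '[[0.0037,-0.0015,0.008,0,0,0,0.03],[0,0,0.015,0,0,0,0.03],[0,0,0.02,0,0,0,0.03],[0,0,0.02,0,0,0,0.03],[0,0,0.02,0,0,0,0.03],[0,0,0.015,0,0,0,0.03],[0,0,0.012,0,0,0,0.03],[0,0,0.008,0,0,0,0.03],[0,0,0.004,0,0,0,0.03],[0,0,0.001,0,0,0,0.03],[0,0,0.001,0,0,0,0.03],[0,0,0,0,0,0,0.03]]'
python3 - <<'E'
from cell import env
import cv2,numpy as np
b=env.read_camera('scene')[180:300,220:340];d=env.read_camera('side')[110:230,240:360]
cv2.imwrite('pics/sau.png',np.hstack([cv2.resize(x,(400,400),interpolation=cv2.INTER_CUBIC) for x in(b,d)]))
E
python3 -m jog '[[0,0,0.001,0,0,0,0.03],[0,0,0,0,0,0,0.03]]'
```

```text
time_s: 21.02
tool_pos: [0.5547, 0.2025, 0.1033]
tool_rot: [179.9, -0.3, 64.3]
force: [0.6, 0.4, -1.8]
grip_width: 0.0359
grasp_force: 35.0
time_s: 21.28
tool_pos: [0.5544, 0.2023, 0.1018]
tool_rot: [180.0, -0.2, 64.3]
force: [-0.0, 1.2, -2.4]
grip_width: 0.036
grasp_force: 35.0
```

View pics/sau.png

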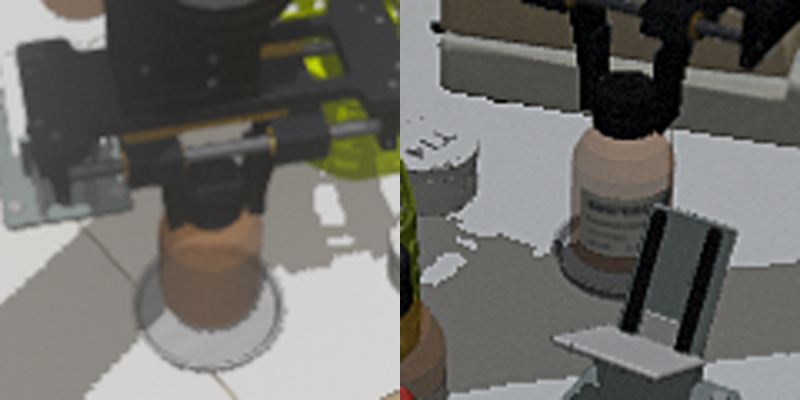

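The bottle hangs level and centred over the saucer (scene crop (212,300), side crop (620,250)). I'll lower it until I feel contact.

```bash
python3 -m jog '[[0,0,0.002,0,0,0,0.03],[0,0,0.0015,0,0,0,0.03],[0,0,0.001,0,0,0,0.03],[0,0,0.001,0,0,0,0.03],[0,0,0,0,0,0,0.03]]'; python3 -m jog '[[0,0,0.001,0,0,0,0.03],[0,0,0,0,0,0,0.03]]'
```

```text
time_s: 21.7
tool_pos: [0.554, 0.2022, 0.0956]
tool_rot: [-180.0, -0.1, 64.3]
force: [0.9, 0.7, -1.8]
grip_width: 0.0363
grasp_force: 35.0
time_s: 21.87
tool_pos: [0.5543, 0.2024, 0.095]
tool_rot: [180.0, -0.2, 64.3]
force: [-0.3, 0.6, -2.2]
grip_width: 0.0356
grasp_force: 35.0
```

```bash
python3 -m jog '[[0,0,0.0007,0,0,0,0.03],[0,0,0,0,0,0,0.03]]'
```

```text
time_s: 22.03
tool_pos: [0.5545, 0.2027, 0.0948]
tool_rot: [180.0, -0.2, 64.3]
force: [0.4, 0.6, 1.6]
grip_width: 0.0359
grasp_force: 35.0
```

Contact: the wrist force went from -2.2 N to +1.6 N. Next I'll reduce the grip so the bottle settles, then open and back away.

```bash
python3 -m jog '[[0,0,0,0,0,0,0.03],[0,0,0,0,0,0,0.03]]' 8; python3 -m jog '[[0,0,0,0,0,0,0.03],[0,0,0,0,0,0,0.03]]' 3
python3 -m jog '[[0,0,0,0,0,0,0.037],[0,0,0,0,0,0,0.039],[0,0,0,0,0,0,0.041],[0,0,0,0,0,0,0.044],[0,0,0,0,0,0,0.05],[0,0,0,0,0,0,0.06],[0,0,0,0,0,0,0.07],[0,0,0,0,0,0,0.08],[0,0,0,0,0,0,0.08],[0,0,0,0,0,0,0.08]]'
python3 -m jog '[[0,0,-0.005,0,0,0,0.08],[0,0,-0.012,0,0,0,0.08],[0,0,-0.015,0,0,0,0.08],[0,0,-0.015,0,0,0,0.08],[0,0,-0.015,0,0,0,0.08],[0,0,-0.015,0,0,0,0.08],[0,0,-0.015,0,0,0,0.08],[0,0,-0.012,0,0,0,0.08],[0,0,-0.006,0,0,0,0.08],[0,0,0,0,0,0,0.08],[0,0,0,0,0,0,0.08],[0,0,0,0,0,0,0.08]]'
python3 - <<'E'
from cell import env
import cv2
a=cv2.imread('pics/side0.png');d=env.read_camera('side');p,q=a[130:185,290:330],d[130:185,290:330]
t=a[132:160,294:328]
r=cv2.minMaxLoc(cv2.matchTemplate(d[120:200,280:345],t,cv2.TM_CCOEFF_NORMED));print('side cap match',r[1],r[3],'expected (14,12)')
a=cv2.imread('pics/scene0.png');d=env.read_camera('scene');t=a[228:300,258:308]
r=cv2.minMaxLoc(cv2.matchTemplate(d[215:315,245:325],t,cv2.TM_CCOEFF_NORMED));print('scene match',r[1],r[3],'expected (13,13)')
for n,(x0,y0,x1,y1) in {'tall':(228,128,292,212),'tin':(334,234,370,274),'basket':(292,125,360,235)}.items():
  t=a[y0:y1,x0:x1];r=cv2.minMaxLoc(cv2.matchTemplate(d[y0-6:y1+6,x0-6:x1+6],t,cv2.TM_CCOEFF_NORMED));print(n,r[1],r[3],'exp (6,6)')
E
```

```text
time_s: 22.2
tool_pos: [0.5547, 0.2025, 0.0948]
tool_rot: [179.9, -0.2, 64.3]
force: [0.2, 0.8, 1.5]
grip_width: 0.037
grasp_force: 8.0
time_s: 22.37
tool_pos: [0.5547, 0.2025, 0.0948]
tool_rot: [180.0, -0.2, 64.3]
force: [0.4, 0.4, 2.2]
grip_width: 0.0365
grasp_force: 3.0
time_s: 23.2
tool_pos: [0.5542, 0.2023, 0.0943]
tool_rot: [-180.0, -0.2, 64.3]
force: [-0.1, 0.5, 1.1]
grip_width: 0.0749
grasp_force: 0.0
time_s: 24.2
tool_pos: [0.5535, 0.2018, 0.2034]
tool_rot: [-179.9, -0.1, 64.3]
force: [-0.0, -0.5, -0.4]
grip_width: 0.0801
grasp_force: 0.0
side cap match 0.8823170065879822 (11, 13) expected (14,12)
scene match 0.7925907969474792 (13, 9) expected (13,13)
tall 0.40640708804130554 (6, 7) exp (6,6)
tin 0.8750291466712952 (6, 6) exp (6,6)
basket 0.5579721331596375 (6, 6) exp (6,6)
```

```bash
python3 -m jog '[[0,0,-0.01,0,0,0,0.08],[0,0,-0.025,0,0,0,0.08],[0.0,0,-0.03,0,0,0,0.08],[0,0,-0.03,0,0,0,0.08],[0,0,-0.02,0,0,0,0.08],[0,0,-0.008,0,0,0,0.08],[0,0,0,0,0,0,0.08]]'
cat > chk.py <<'E'
from cell import env
import cv2,numpy as np
for n,(x0,y0,x1,y1) in {'side':(290,125,335,165),'scene':(262,222,312,262)}.items():
  d=env.read_camera(n)
  for tag,im in(('start',cv2.imread(f'pics/{n}0.png')),('now',d)):
    m=(im[y0:y1,x0:x1].max(2)<60).astype(np.uint8)
    k,l,s,c=cv2.connectedComponentsWithStats(m);i=1+s[1:,4].argmax();print(n,tag,'cap blob',s[i].tolist(),(c[i]+[x0,y0]).round(1))
a=cv2.imread('pics/scene0.png');d=env.read_camera('scene')
e=lambda i:cv2.Canny(i,60,150)
for n,(x0,y0,x1,y1) in {'bottle':(260,226,308,292),'saucer':(256,262,310,292),'tall a':(260,150,294,206),'tall b':(226,130,260,186),'tin':(334,234,370,274)}.items():
  r=cv2.minMaxLoc(cv2.matchTemplate(d[y0-6:y1+6,x0-6:x1+6],a[y0:y1,x0:x1],cv2.TM_CCOEFF_NORMED));print(n,round(r[1],2),r[3],'exp (6,6)')
E
python3 chk.py
```

```text
time_s: 24.88
tool_pos: [0.5548, 0.2018, 0.3297]
tool_rot: [179.9, -0.4, 64.3]
force: [0.9, -0.2, -0.1]
grip_width: 0.0804
grasp_force: 0.0
side start cap blob [10, 8, 19, 22, 356] [308.9 143.6]
side now cap blob [6, 10, 20, 21, 369] [305.3 145.1]
scene start cap blob [19, 21, 13, 11, 54] [287.3 248.9]
scene now cap blob [13, 15, 19, 13, 131] [284.3 244.3]
bottle 0.8 (6, 2) exp (6,6)
saucer 0.81 (6, 3) exp (6,6)
tall a 0.96 (6, 6) exp (6,6)
tall b 0.66 (7, 6) exp (6,6)
tin 1.0 (6, 6) exp (6,6)
```

```bash
cat > loc.py <<'E'
from h import *
from cell import env
# edge-free: silhouettes of cap + bottle body, shift measured by matching upper and lower windows separately
from scipy.optimize import least_squares
C2={n:env.get_calibration(n) for n in('scene','side')}
obs={}
for n,wins in {'side':{'top':(293,130,329,160),'bot':(291,166,306,192)},'scene':{'top':(270,230,300,254),'bot':(266,255,304,288)}}.items():
  a=cv2.imread(f'pics/{n}0.png');d=env.read_camera(n);cv2.imwrite(f'pics/{n}_end.png',d)
  for w,(x0,y0,x1,y1) in wins.items():
    g=lambda i:cv2.Sobel(cv2.GaussianBlur(cv2.cvtColor(i,cv2.COLOR_BGR2GRAY),(3,3),0).astype(np.float32),cv2.CV_32F,1,0)
    m=cv2.matchTemplate(g(d)[y0-8:y1+8,x0-8:x1+8],g(a)[y0:y1,x0:x1],cv2.TM_CCOEFF_NORMED);r=cv2.minMaxLoc(m);print(n,w,round(r[1],2),np.array(r[3])-8)
P0=np.array([.5535,.202,.1])
for n,c in C2.items():
  print(n,'px per mm: x',(proj(c,P0+[.001,0,0])-proj(c,P0)).round(2),'y',(proj(c,P0+[0,.001,0])-proj(c,P0)).round(2),'z',(proj(c,P0+[0,0,.001])-proj(c,P0)).round(2))
E
python3 loc.py
```

```text
side top 0.84 [-3  1]
side bot 0.82 [-3  2]
scene top 0.91 [ 1 -4]
scene bot 0.78 [ 0 -2]
scene px per mm: x [[ 0.43 -0.26]] y [[-0.33 -0.34]] z [[ 0.   -0.33]]
side px per mm: x [[-0.52 -0.02]] y [[-0.02  0.28]] z [[ 0.02 -0.45]]
```

Matching against the start picture shows the bottle upright on the saucer floor, but about 8 mm off its starting spot, because it slid in the pads while seating on the rest. There's time, so I'll regrip it and centre it.

```bash
python3 -m jog '[[0.002,0,0.01,0,0,0,0.08],[0.003,0,0.025,0,0,0,0.08],[0,0,0.03,0,0,0,0.08],[0,0,0.03,0,0,0,0.08],[0,0,0.03,0,0,0,0.08],[0,0,0.03,0,0,0,0.08],[0,0,0.025,0,0,0,0.08],[0,0,0.02,0,0,0,0.08],[0,0,0.016,0,0,0,0.08],[0,0,0.01,0,0,0,0.08],[0,0,0.006,0,0,0,0.08],[0,0,0,0,0,0,0.07]]'
python3 -m jog '[[0,0,0,0,0,0,0.06],[0,0,0,0,0,0,0.05],[0,0,0,0,0,0,0.045],[0,0,0,0,0,0,0.041],[0,0,0,0,0,0,0.039],[0,0,0,0,0,0,0.038],[0,0,0,0,0,0,0.037],[0,0,0,0,0,0,0.034],[0,0,0,0,0,0,0.03],[0,0,0,0,0,0,0.03]]' 5
python3 -m jog '[[0,0,0,0,0,0,0.03],[0,0,0,0,0,0,0.03],[0,0,0,0,0,0,0.03]]' 30
```

```text
time_s: 26.13
tool_pos: [0.5553, 0.2063, 0.0935]
tool_rot: [-179.9, -0.0, 64.3]
force: [0.6, -0.5, -0.5]
grip_width: 0.0777
grasp_force: 0.0
time_s: 26.97
tool_pos: [0.5566, 0.2068, 0.0955]
tool_rot: [180.0, -0.2, 64.3]
force: [-0.4, -0.8, 0.9]
grip_width: 0.0366
grasp_force: 5.0
time_s: 27.22
tool_pos: [0.5566, 0.2067, 0.0955]
tool_rot: [180.0, -0.2, 64.3]
force: [1.8, -0.2, 0.4]
grip_width: 0.0362
grasp_force: 30.0
```

```bash
python3 -m jog '[[0,0,-0.002,0,0,0,0.03],[0,0,-0.003,0,0,0,0.03],[0,0,-0.003,0,0,0,0.03],[-0.002,-0.001,0,0,0,0,0.03],[-0.0025,-0.001,0,0,0,0,0.03],[-0.002,-0.001,0,0,0,0,0.03],[0,0,0.002,0,0,0,0.03],[0,0,0.002,0,0,0,0.03],[0,0,0.0015,0,0,0,0.03],[0,0,0.001,0,0,0,0.03],[0,0,0,0,0,0,0.03]]'; python3 -m jog '[[0,0,0.0008,0,0,0,0.03],[0,0,0,0,0,0,0.03]]'
```

```text
time_s: 28.13
tool_pos: [0.5506, 0.2022, 0.0963]
tool_rot: [-180.0, -0.1, 64.3]
force: [-0.3, 0.2, -1.5]
grip_width: 0.0359
grasp_force: 30.0
time_s: 28.3
tool_pos: [0.5508, 0.2022, 0.0958]
tool_rot: [180.0, -0.2, 64.3]
force: [0.3, 0.1, -2.4]
grip_width: 0.0361
grasp_force: 30.0
```

```bash
python3 -m jog '[[0,0,0.0007,0,0,0,0.03],[0,0,0,0,0,0,0.03]]'
```

```text
time_s: 28.47
tool_pos: [0.551, 0.2023, 0.0955]
tool_rot: [180.0, -0.2, 64.3]
force: [0.9, -0.7, -0.9]
grip_width: 0.0361
grasp_force: 30.0
```

```bash
python3 -m jog '[[0,0,0.0004,0,0,0,0.03],[0,0,0,0,0,0,0.03]]'; python3 -m jog '[[0,0,0,0,0,0,0.03],[0,0,0,0,0,0,0.03]]' 8; python3 -m jog '[[0,0,0,0,0,0,0.03],[0,0,0,0,0,0,0.03]]' 3
python3 -m jog '[[0,0,0,0,0,0,0.037],[0,0,0,0,0,0,0.039],[0,0,0,0,0,0,0.041],[0,0,0,0,0,0,0.044],[0,0,0,0,0,0,0.05],[0,0,0,0,0,0,0.06],[0,0,0,0,0,0,0.07],[0,0,0,0,0,0,0.08],[0,0,0,0,0,0,0.08],[0,0,0,0,0,0,0.08]]'
python3 -m jog '[[0,0,-0.005,0,0,0,0.08],[0,0,-0.015,0,0,0,0.08],[0,0,-0.025,0,0,0,0.08],[0,0,-0.03,0,0,0,0.08],[0,0,-0.03,0,0,0,0.08],[0,0,-0.03,0,0,0,0.08],[0,0,-0.03,0,0,0,0.08],[0,0,-0.03,0,0,0,0.08],[0,0,-0.025,0,0,0,0.08],[0,0,-0.01,0,0,0,0.08],[0,0,0,0,0,0,0.08]]'
python3 loc.py; python3 chk.py
```

```text
time_s: 28.63
tool_pos: [0.5511, 0.2023, 0.0955]
tool_rot: [180.0, -0.2, 64.3]
force: [-0.7, -0.8, 2.0]
grip_width: 0.0359
grasp_force: 30.0
time_s: 28.8
tool_pos: [0.5513, 0.2023, 0.0954]
tool_rot: [180.0, -0.2, 64.3]
force: [-0.2, -0.4, 0.9]
grip_width: 0.0367
grasp_force: 8.0
time_s: 28.97
tool_pos: [0.5513, 0.2022, 0.0953]
tool_rot: [180.0, -0.2, 64.3]
force: [-0.3, -0.3, 2.5]
grip_width: 0.0365
grasp_force: 3.0
time_s: 29.8
tool_pos: [0.5508, 0.2022, 0.0949]
tool_rot: [180.0, -0.2, 64.3]
force: [0.9, 0.6, 0.1]
grip_width: 0.0745
grasp_force: 0.0
time_s: 30.72
tool_pos: [0.5517, 0.2018, 0.3279]
tool_rot: [179.8, -0.4, 64.3]
force: [-0.1, 0.7, 1.3]
grip_width: 0.0801
grasp_force: 0.0
side top 0.95 [0 0]
side bot 0.88 [0 0]
scene top 0.92 [ 0 -1]
scene bot 0.88 [ 0 -1]
scene px per mm: x [[ 0.43 -0.26]] y [[-0.33 -0.34]] z [[ 0.   -0.33]]
side px per mm: x [[-0.52 -0.02]] y [[-0.02  0.28]] z [[ 0.02 -0.45]]
side start cap blob [10, 8, 19, 22, 356] [308.9 143.6]
side now cap blob [9, 9, 20, 21, 366] [308.4 144. ]
scene start cap blob [19, 21, 13, 11, 54] [287.3 248.9]
scene now cap blob [12, 20, 19, 11, 125] [283.2 247.7]
bottle 0.83 (5, 5) exp (6,6)
saucer 0.87 (6, 6) exp (6,6)
tall a 0.96 (6, 6) exp (6,6)
tall b 0.77 (6, 6) exp (6,6)
tin 1.0 (6, 6) exp (6,6)
```

The bottle is within about 2 mm of where it started, upright, and the neighbouring bottles and tin haven't moved.

```bash
python3 -c "
from cell import env
print(env.sign_off())"
```

```text
the job is handed in; nothing more can be done
None
```

The bottle stood by itself on the tilt rest for over four seconds and is now back upright in its saucer, within about 2 mm of where it started; the other bottles and the tin did not move, and I handed the job in at about 31 s.

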